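Hold the tablet mill's bayonet lid at its pulse mark

TASK

Fit the bayonet lid on the tablet mill: pick it up gently by its wing grip, drop its two lugs through the gaps in the mouth until the lid sits fully down, then turn it clockwise (seen from above) about 45 degrees, to the pulse dot halfway to the lock, and never on into the lock. Keep hold of it there against the return spring and finish still holding it. Squeeze and press lightly, since the grip is thin hollow plastic, and leave the bottle, carton and torch where they are.

Things in the scene. Friction and masses are not known exactly. Their poses are not given: they have to be found in the camera images.
- lid_grip (a point): Loose plastic lid, about 90 g, standing upright on its plug, 68 mm tall. Point: centre of its wing grip, a white upright bar 64 mm long (x), 16 thick (y), 44 high (z), rising from a grey disc 88 mm wide and 8 thick, whose top is 22 mm below the point. A half turn gives the same lid. The hollow bar bears at most 40 N from each finger; 10 to 20 N is enough to lift and turn it.
- lid_foot (a point): Centre of the lid's underside, on the axis 46 mm below lid_grip, same axes. The plug under the disc is 59 mm wide and 16 long, its foot tapered to 51. Two lugs, 13 mm wide and 5 high, stick out on its +x and -x sides, under the ends of the bar, to 37 mm from the axis; their undersides are 4 mm above this point.
- mouth (a point): Centre of the mill's open mouth, 88 mm above the desk, z up. White round mill, 124 mm wide, steel neck 92 mm wide, fixed to the desk. Its black lip, 4 mm thick with a 63 mm hole, has two gaps 18 mm wide for the lugs, on the mouth's +x and -x sides. Fully down, the lid's disc rests on the lip and lid_grip is 30 mm above this point. The mill bears at most 40 N of push.
- pulse_dot (a point): Raised grey dot, 8 mm wide, on the mill's white shoulder, 26 mm below the mouth and 52 mm from its axis: the pulse mark, 45 degrees clockwise (from above) of the gap on the mouth's +x side. A thin rib marks each gap, a square block the lock, 90 degrees clockwise of it. All marks repeat half a turn round.
- collar (a joint): Angle (rad) of the mill's inner collar, carried round by the lugs, growing clockwise from above. 0: slots under the gaps (start); 0.785: pulse mark; the lock starts to catch at 1.22, end stop 1.57. A light spring (0.05 N m at 0.3, 0.08 at 0.785) drives it back to 0 if the lid is let go. The lugs have 2.5 mm (0.07 rad) of play each way, so it trails the lid by that.
- syrup_mid (a point): Amber glass bottle, 52 mm wide, 115 mm tall, upright, a bystander; point 57 mm above the desk.
- carton_mid (a point): Flat paper medicine carton, 75 x 110 x 40 mm high, a bystander; point at its centre.
- torch_mid (a point): Black torch with an aluminium head, 135 mm long, 32 mm thick, lying on the desk, a bystander; point halfway along, 16 mm above the desk.
Things that resemble listed ones, but are neither listed nor needed, are in the scene too. Leave any green or pink look-alike of the part that bears lid_grip alone.

How it is judged:
By the outcome, as a careful person would: the job done as asked, in the order asked, and still so for the second after the job is handed in, while the arm keeps its last pose, push and grip.
It also fails if it takes over 51 s, if anything falls off the work surface, if the arm or the gripper's body presses on something with over 40 N, if the wrist force passes 120 N, or if a joint passes its speed limit or range.

ROBOT

A 7-joint arm with a two-finger parallel gripper is mounted at the origin on the work surface. World frame = base frame: x ahead of the robot, y to its left, z up, the work surface at z = 0. Lengths are in m, angles in rad, forces in N, time in s.
With the tool pointing down it reaches from about 0.425 to 0.875 m from the base axis. Payload 8.4 kg.
Tool frame: the origin (TCP) lies at the very end of the fingers, on their centre line; the grasp point (between the pads) lies 19 mm behind it; x points along the fingers, z is the direction in which the jaws open and shut, and the axes are right-handed (so a half turn about x gives the same grasp; the last joint's range is limited). The gripper opens to 87 mm and grips with 3 to 60 N. Pads are 19 mm wide; open, the fingers measure 117 mm over their backs; the gripper's body (75 mm by 190 mm) begins 51 mm behind the grasp point.
Start: joints at [-1.354, 0.333, 0.04, 1.465, -0.013, 1.343, -0.059], TCP at [0.202, 0.618, 0.223] pointing down, gripper open.
Joint ranges: [-2.58, 2.58], [-0.38, 2.09], [-1.3, 1.39], [0.25, 2.4], [-1.5, 4.64], [0.08, 2.09], [-2.65, 2.65]. Speed limits (rad/s): [2.22, 2.22, 2.79, 2.79, 3.14, 3.14, 3.14].

INTERFACE

Orientations are given as a unit quaternion [w, x, y, z].
In Python, from station import env gives the robot as it stands.
- The arm moves only by the shell command python3 -m pendant 'ROWS' [FORCE]. ROWS is JSON, one flat list of numbers, 5 for each row, row after row: the closure in counts, from 0 (fully open) to 255 (shut), then the shift along the world's x, y, z in cm, then the turn about the world's z in degrees. A call has 1 to 12 rows; each row shifts and turns the commanded pose from where the row before left it; what a row does not reach is not made up. A row lasts 1/12 s, in which the tool goes at most 41.7 mm and 7.16 degrees, less where a joint would pass 70% of its speed; a pose out of reach is approached as far as the arm can. A call is refused whole if a number of a shift passes 4.17 or a number of a turn 7.16, either way. A call with a gripper value outside its range is refused whole. The fingers move at their own pace and stop on an object; FORCE is the grip in N (left out, the last holds). Time passes only in rows, so rows that do not move let the fingers close. It gives the time, the measured TCP pose, the force and the opening at its end, in the units of the state.
- env.get_obs(): the state, without advancing time (a new reading comes with each control period).
- env.grab_frame(name): name is "scene" or "side" or "wrist"; returns a dict with "color" (400x640x3 uint8, blue, green, red), "depth" (400x640 float32, m along the optical axis (not along the pixel's ray), 0 where there is no reading), "fx", "fy", "cx", "cy" (pixels), "camera_from_world" (4x4, takes a point from world to camera coordinates). Camera axes: x right, y up, looking along -z (the intrinsics and any distortion apply to the point x, -y, -z); pixel columns grow to the right and rows downward; lengths in m; the calibration is good to about 2 mm. A picture is of the moment at which its call begins.
- env.finish_job(): hands the job in, once; it reports no verdict.
The state is a dict: "time": time; "joint_pos": joint angles; "qvel": joint speeds; "tau": joint torques, N m; "tool_pos": TCP position; "tcp_rot": TCP orientation; "contact_force": force on the tool from outside, world axes, zero at the start; "moment": the same for the moment, N m; "grip_width": finger opening in m.
Only numpy, scipy, OpenCV 4.12 (cv2) and the standard library are available. Lean on these libraries where they do the work, as an engineer would, in place of code of your own. Each camera call takes 0.05 s, during which the arm holds its last target. There are 200 camera calls.

## Working session

There is one attempt and no reset: what is moved stays moved. The work goes in short steps, Python scripts to look and compute and a shell command to move; the robot and the scene stay as the last step left them, time stands still between calls to the robot, and variables do not carry over. Pictures are saved under pics/ and viewed, about 8 in all and at most 12, crops included, and the job is handed in when it is done.

```bash
mkdir -p pics; cat > h.py <<'E'
import numpy as np, cv2
from station import env
def grab(n):
    return env.grab_frame(n)
def world(f,u,v,d=None,z=None):
    u=float(u);v=float(v)
    r=np.array([(u-f['cx'])/f['fx'],-(v-f['cy'])/f['fy'],-1.0])
    T=np.linalg.inv(f['camera_from_world'])
    if z is not None:
        R=T[:3,:3]@r; o=T[:3,3]; return o+R*(z-o[2])/R[2]
    if d is None:
        p=f['depth'][int(v)-1:int(v)+2,int(u)-1:int(u)+2]; d=np.median(p[p>0])
    return (T@np.append(r*d,1))[:3]
def cloud(f):
    v,u=np.mgrid[:400,:640]; d=f['depth']
    P=np.stack([(u-f['cx'])/f['fx']*d,-(v-f['cy'])/f['fy']*d,-d,np.ones_like(d)],-1)
    W=P@np.linalg.inv(f['camera_from_world']).T
    W[d==0]=np.nan
    return W[...,:3]
def proj(f,p):
    c=f['camera_from_world']@np.append(p,1)
    return f['cx']+f['fx']*c[0]/-c[2], f['cy']-f['fy']*c[1]/-c[2]
E
python3 - <<'E'
from h import *
import pickle
for n in ['scene','side']:
    f=grab(n); pickle.dump(f,open(f'{n}.pkl','wb')); cv2.imwrite(f'pics/{n}0.png',f['color'])
    print(n,f.keys(),f['fx'],f['cx'],f['cy'],np.linalg.inv(f['camera_from_world'])[:3].round(3).tolist())
print(env.get_obs())
E
```

```text
scene dict_keys(['color', 'depth', 'fx', 'fy', 'cx', 'cy', 'camera_from_world']) 412.18371993820045 319.5612538450129 205.7251168924713 [[-0.141, -0.68, 0.72, 1.38], [0.99, -0.095, 0.105, 0.112], [-0.003, 0.727, 0.687, 0.782]]
side dict_keys(['color', 'depth', 'fx', 'fy', 'cx', 'cy', 'camera_from_world']) 433.95227440569084 316.9519741685168 196.36399785831156 [[0.778, 0.406, -0.479, 0.079], [-0.628, 0.5, -0.596, -0.697], [-0.002, 0.765, 0.644, 0.834]]
{'time': 0.1, 'joint_pos': array([-1.35418913,  0.33382282,  0.03988245,  1.46617277, -0.01336336,
        1.34327529, -0.05850626]), 'qvel': array([ 0.00038654, -0.00167501,  0.00208065, -0.00241956,  0.00073355,
       -0.00140373, -0.00029034]), 'tau': array([ 5.27747063e-03, -6.57813978e+01,  1.34097677e+00, -4.04704463e+01,
       -5.96594531e-02,  4.08858410e-02,  8.11772452e-05]), 'tool_pos': array([0.20179388, 0.61745125, 0.22176453]), 'tcp_rot': array([ 0.57203298, -0.41547895,  0.57278324,  0.41481908]), 'contact_force': array([-0.58342559, -0.05630362,  0.12525895]), 'moment': array([-0.01217226, -0.02308684,  0.06881087]), 'grip_width': 0.08705808706046356}
```

View pics/scene0.png

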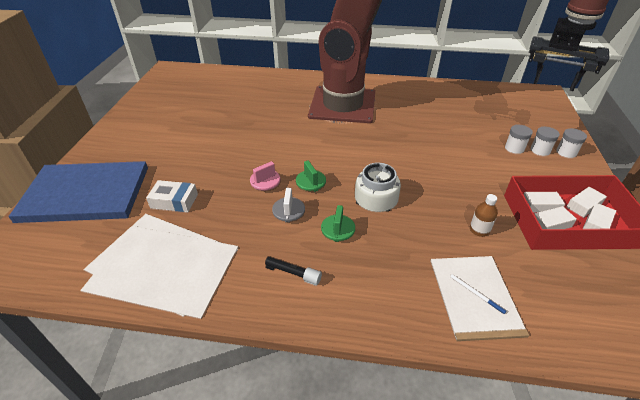

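View pics/side0.png

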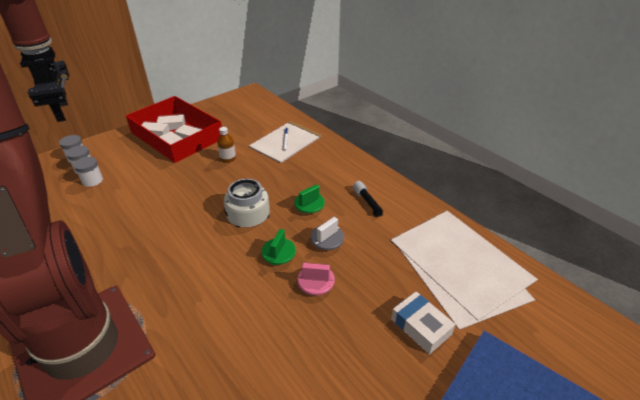

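The scene view shows the white-grip lid at (289,205), the mill at (378,185), and green and pink look-alikes around the lid. In the side view the lid is at (327,235) and the mill at (247,200). Next I'll measure both from the depth clouds.

```bash
python3 - <<'E'
from h import *
import pickle
B={'scene':((265,185,312,228),(350,155,405,215)),'side':((300,212,352,255),(218,172,278,228))}
for n in B:
    f=pickle.load(open(n+'.pkl','rb')); W=cloud(f); c=f['color'].astype(int)
    (a,b,x,y),(a2,b2,x2,y2)=B[n]
    sat=c.max(2)-c.min(2)
    w=W[b:y,a:x]; s=sat[b:y,a:x]
    m=(w[...,2]>.048)&(s<60)&(w[...,2]<.09)
    p=w[m]; print(n,'bar n',len(p),'z',np.percentile(p[:,2],[5,50,95,99]).round(4))
    t=p[p[:,2]>.058]; r=cv2.minAreaRect((t[:,:2]*1000).astype(np.float32)); print(' top rect mm',r, t.mean(0).round(4))
    m=(w[...,2]>.015)&(w[...,2]<.03)&(s<60); p=w[m]; print(' disc',len(p),cv2.minEnclosingCircle((p[:,:2]*1000).astype(np.float32)),np.median(p[:,2]))
    w=W[b2:y2,a2:x2]; p=w[(w[...,2]>.08)&(w[...,2]<.1)]
    print(' mouth',len(p),cv2.minEnclosingCircle((p[:,:2]*1000).astype(np.float32)),np.median(p[:,2]))
    p=w[(w[...,2]>.04)&(w[...,2]<.075)]; print(' shoulder',cv2.minEnclosingCircle((p[:,:2]*1000).astype(np.float32)))
    for q,bb in (('lid',B[n][0]),('mill',B[n][1])):
        a,b,x,y=bb
        cv2.imwrite(f'pics/{n}_{q}.png',cv2.resize(f['color'][b:y,a:x],None,fx=6,fy=6,interpolation=cv2.INTER_CUBIC))
ims=[cv2.resize(cv2.imread(f'pics/{n}_{q}.png'),(400,300)) for n in B for q in('lid','mill')]
cv2.imwrite('pics/crops.png',np.vstack([np.hstack(ims[:2]),np.hstack(ims[2:])]))
E
```

```text
scene bar n 143 z [0.0499 0.066  0.0687 0.0695]
 top rect mm ((602.849365234375, -85.8450927734375), (64.32930755615234, 16.557571411132812), 6.108396053314209) [ 0.6075 -0.0847  0.066 ]
 disc 525 ((570.9903564453125, -94.45015716552734), 77.55757141113281) 0.022984338722717323
 mouth 369 ((501.83062744140625, 146.4683380126953), 46.83039474487305) 0.0865054948985422
 shoulder ((504.08184814453125, 144.70245361328125), 62.146358489990234)
side bar n 209 z [0.0492 0.0654 0.0697 0.0705]
 top rect mm ((601.1377563476562, -87.47676849365234), (63.74353790283203, 16.927200317382812), 5.4099907875061035) [ 0.5994 -0.0888  0.0661]
 disc 465 ((608.3997192382812, -49.801544189453125), 80.98810577392578) 0.023742559465046775
 mouth 368 ((498.2030334472656, 145.46145629882812), 47.853145599365234) 0.08727210594091239
 shoulder ((498.1396179199219, 142.24742126464844), 61.409610748291016)
```

View pics/crops.png

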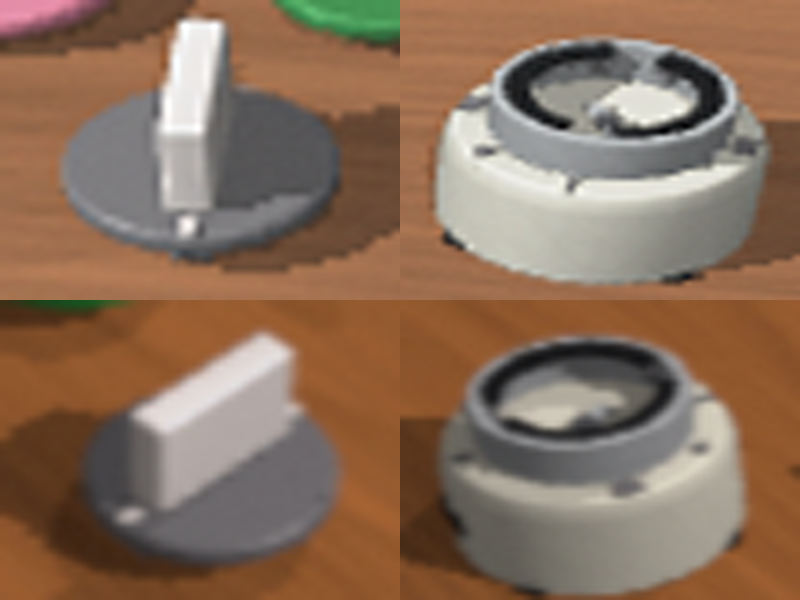

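```bash
python3 - <<'E'
from h import *
from scipy.spatial.transform import Rotation as R
o=env.get_obs(); q=o['tcp_rot']; M=R.from_quat([q[1],q[2],q[3],q[0]]).as_matrix()
print(M.round(3)); print('jaw yaw',np.degrees(np.arctan2(M[1,2],M[0,2])))
f=grab('wrist'); T=np.linalg.inv(f['camera_from_world']); print(T.round(3),o['tool_pos'],f['fx'])
print('cam in tool',M.T@(T[:3,3]-o['tool_pos']), M.T@T[:3,:3])
E
```

```text
[[-0.    -0.951  0.311]
 [-0.001  0.311  0.951]
 [-1.    -0.    -0.001]]
jaw yaw 71.9043099954287
[[ 0.312 -0.915 -0.256  0.131]
 [ 0.95   0.3    0.087  0.64 ]
 [-0.003 -0.271  0.963  0.384]
 [ 0.     0.     0.     1.   ]] [0.20179388 0.61745125 0.22176453] 318.84111474003987
cam in tool [-0.16243789  0.07418164 -0.00024339] [[ 0.00155939  0.27063575 -0.96268056]
 [-0.00172438  0.96268103  0.27063309]
 [ 0.9999973   0.00123801  0.00196787]]
```

```bash
python3 -m pendant '[0,1.9,-2.6,0.9,1.4, 0,1.9,-2.6,0.9,1.4, 0,1.9,-2.6,0.9,1.4, 0,1.9,-2.6,0.9,1.4, 0,1.9,-2.6,0.9,1.4, 0,1.9,-2.6,0.9,1.4, 0,1.9,-2.6,0.9,1.4, 0,1.9,-2.6,0.9,1.4, 0,1.9,-2.6,0.9,1.4]' && python3 -m pendant '[0,1.9,-2.6,0,1.4, 0,1.9,-2.6,0,1.4, 0,1.9,-2.6,0,1.4, 0,1.9,-2.6,0,1.4, 0,1.9,-2.6,0,1.4, 0,1.9,-2.6,0,1.4, 0,1.9,-2.6,0,1.4, 0,1.9,-2.6,0,1.4, 0,1.9,-2.6,0,1.4, 0,0,0,0,0, 0,0,0,0,0, 0,0,0,0,0]'
python3 - <<'E'
from h import *
import pickle
f=grab('wrist'); pickle.dump(f,open('w1.pkl','wb')); cv2.imwrite('pics/w1.png',f['color'])
print(env.get_obs()['joint_pos'],proj(f,[.5,.145,.088]))
E
```

```text
time: 0.9
tool_pos: [0.3735, 0.3823, 0.3039]
tcp_rot: [0.523, -0.476, 0.523, 0.476]
contact_force: [0.5, 0.4, 0.5]
grip_width: 0.0871
time: 1.9
tool_pos: [0.5435, 0.1504, 0.3032]
tcp_rot: [0.468, -0.53, 0.468, 0.53]
contact_force: [-0.2, 0.9, -1.0]
grip_width: 0.0869
[-0.73869614  0.12492563  0.43497448  1.56992385 -0.0533354   1.45904779
  1.39538792] (np.float64(316.3951749042635), np.float64(134.71024864312636))
```

View pics/w1.png

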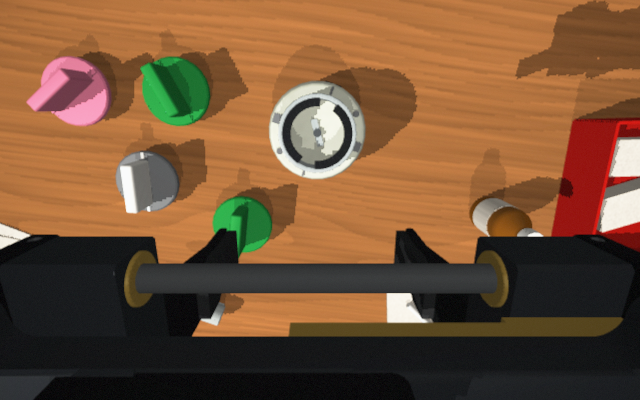

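The wrist view shows the mill at (317,130) and the lid at (140,185), both clear. I'll warp the mill to a top-down metric view so I can read the gap angle.

```bash
cat >> h.py <<'E'
def ortho(f,c,z,half=.075,N=560):
    s=np.float32([[-1,-1],[1,-1],[1,1],[-1,1]])*half
    src=np.float32([proj(f,[c[0]+a,c[1]+b,z]) for a,b in s])
    # image right = -y, up = +x  (view from above)
    dst=np.float32([[(1-b/half)*N/2,(1-a/half)*N/2] for a,b in s])
    return cv2.warpPerspective(f['color'],cv2.getPerspectiveTransform(src,dst),(N,N),flags=cv2.INTER_CUBIC)
E
python3 - <<'E'
from h import *
import pickle
f=pickle.load(open('w1.pkl','rb'))
ims=[]
for z in(.088,.062):
    I=ortho(f,(.5,.145),z,N=400)
    for r in (31.5,46,52,62): cv2.circle(I,(200,200),int(r/.375),(0,0,255),1)
    for a in range(0,360,30):
        d=np.array([-np.sin(np.radians(a)),-np.cos(np.radians(a))]); p=200+d*175; cv2.circle(I,tuple(p.astype(int).tolist()),2,(255,0,0),-1)
    ims.append(I)
cv2.imwrite('pics/o1.png',cv2.resize(np.hstack(ims),(800,400)))
W=cloud(f); w=W[70:190,255:380]; 
p=w[(w[...,2]>.08)&(w[...,2]<.1)]; print(cv2.minEnclosingCircle((p[:,:2]*1000).astype(np.float32)),np.median(p[:,2]))
p=w[(w[...,2]>.05)&(w[...,2]<.075)];print(cv2.minEnclosingCircle((p[:,:2]*1000).astype(np.float32)))
w=W[145:215,110:185]; s=(f['color'].max(2).astype(int)-f['color'].min(2))[145:215,110:185]
t=w[(w[...,2]>.064)&(s<60)&(w[...,2]<.08)]; print(len(t),cv2.minAreaRect((t[:,:2]*1000).astype(np.float32)),np.median(t[:,2]))
p=w[(w[...,2]>.015)&(w[...,2]<.035)];print(cv2.minEnclosingCircle((p[:,:2]*1000).astype(np.float32)))
E
```

```text
((498.8365783691406, 144.7835693359375), 45.92134475708008) 0.08801711135205048
((498.6185607910156, 144.9447021484375), 61.73316192626953)
624 ((599.525390625, -86.74546813964844), (64.41459655761719, 16.337173461914062), 5.116112232208252) 0.06798777896919259
((599.6867065429688, -87.20449829101562), 44.37978744506836)
```

View pics/o1.png

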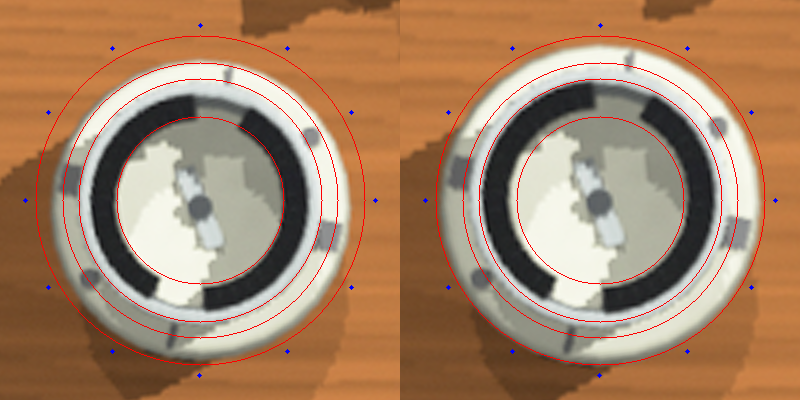

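Mouth: (0.4988, 0.1449), with the gap at −12.2° from the ribs, dots and blocks, which agree. Lid: (0.5996, −0.0870), bar yaw +5.1°, top at z 0.068. All of these match the sizes given, so I'll go to the lid.

```bash
python3 -m pendant '[0,0.56,-2.37,-1,-0.2, 0,0.56,-2.37,-1,-0.2, 0,0.56,-2.37,-1,-0.2, 0,0.56,-2.37,-1,-0.2, 0,0.56,-2.37,-1,-0.2, 0,0.56,-2.37,-1,-0.2, 0,0.56,-2.37,-1,-0.2, 0,0.56,-2.37,-1,-0.2, 0,0.56,-2.37,-1,-0.2, 0,0.56,-2.37,-1,-0.2, 0,0,0,-1,0,0,0,0,-1,0]' && python3 -m pendant '[0,0,0,-2,0, 0,0,0,-2,0, 0,0,0,-2,0, 0,0,0,-1,0, 0,0,0,-1,0, 0,0,0,-0.5,0, 0,0,0,0,0, 0,0,0,0,0]'
cat >> h.py <<'E'
from scipy.spatial.transform import Rotation as R
def st():
    o=env.get_obs(); q=o['tcp_rot']; M=R.from_quat([q[1],q[2],q[3],q[0]]).as_matrix()
    print('t',o['time'],'p',(o['tool_pos']*1000).round(1),'yaw',np.degrees(np.arctan2(M[1,2],M[0,2])).round(2),'down',M[:,0].round(4),'F',o['contact_force'].round(1),'M',o['moment'].round(2),'w',round(o['grip_width']*1000,1),'j',o['joint_pos'].round(2))
E
python3 -c "from h import *;st()"
```

```text
time: 2.95
tool_pos: [0.5998, -0.0872, 0.1828]
tcp_rot: [0.477, -0.522, 0.478, 0.522]
contact_force: [0.2, -0.1, -0.7]
grip_width: 0.0867
time: 3.62
tool_pos: [0.6003, -0.0869, 0.0991]
tcp_rot: [-0.477, 0.522, -0.477, -0.522]
contact_force: [0.8, 0.4, 0.5]
grip_width: 0.0871
t 3.6167 p [600.3 -86.9  99.1] yaw 95.13 down [ 6.e-04  0.e+00 -1.e+00] F [0.8 0.4 0.5] M [0.02 0.01 0.05] w 87.1 j [-0.39  0.38  0.57  1.74 -0.22  1.09  1.91]
```

```bash
python3 -m pendant '[0,0,0,-1.2,0, 0,0,0,-1.2,0, 0,0,0,-1.2,0, 0,0,0,-1.2,0, 0,0,0,-0.9,0, 0,0,0,-0.7,0, 0,0,0,-0.4,0, 0,0,0,0,0, 0,0,0,0,0]' 14 && python3 -m pendant '[60,0,0,0,0, 120,0,0,0,0, 160,0,0,0,0, 190,0,0,0,0, 200,0,0,0,0, 210,0,0,0,0, 225,0,0,0,0, 255,0,0,0,0, 255,0,0,0,0, 255,0,0,0,0]' 14
python3 - <<'E'
from h import *
st(); f=grab('wrist'); cv2.imwrite('pics/w2.png',f['color'])
E
```

```text
time: 4.37
tool_pos: [0.6, -0.0873, 0.0306]
tcp_rot: [-0.477, 0.522, -0.477, -0.522]
contact_force: [0.4, -0.1, 0.2]
grip_width: 0.0869
time: 5.2
tool_pos: [0.5999, -0.0872, 0.0305]
tcp_rot: [-0.477, 0.522, -0.477, -0.522]
contact_force: [0.1, -0.0, 0.6]
grip_width: 0.0285
t 5.2 p [599.9 -87.2  30.5] yaw 95.11 down [-0. -0. -1.] F [ 0.1 -0.   0.6] M [ 0.07 -0.01  0.02] w 28.5 j [-0.36  0.46  0.54  1.8  -0.28  0.96  1.95]
```

View pics/w2.png

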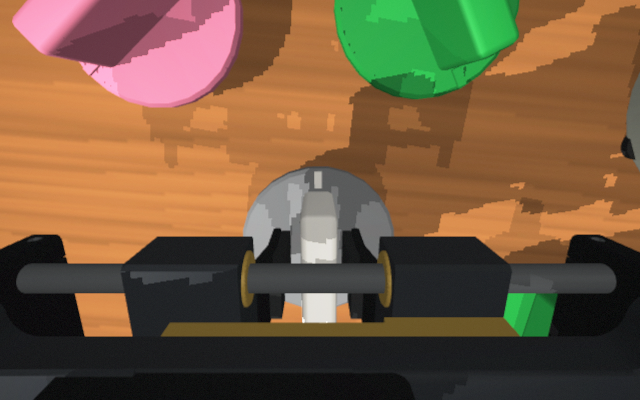

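The bar, near (320,240), lies centred between the still-closing pads. I'll finish closing, then lift.

```bash
python3 -m pendant '[255,0,0,0,0, 255,0,0,0,0, 255,0,0,0,0, 255,0,0,0,0, 255,0,0,0,0]' 14 && python3 -m pendant '[255,0,0,0.3,0, 255,0,0,0.6,0, 255,0,0,1,0, 255,0,0,1.5,0, 255,0,0,2,0, 255,0,0,2,0, 255,0,0,2,0, 255,0,0,2,0, 255,0,0,1.6,0,255,0,0,0,0,255,0,0,0,0]'
python3 - <<'E'
from h import *
st(); f=grab('wrist'); cv2.imwrite('pics/w3.png',f['color'])
E
```

```text
time: 5.67
tool_pos: [0.5999, -0.0871, 0.0305]
tcp_rot: [0.477, -0.522, 0.477, 0.522]
contact_force: [0.5, 0.7, -0.6]
grip_width: 0.0158
time: 6.58
tool_pos: [0.6004, -0.0873, 0.1619]
tcp_rot: [-0.478, 0.522, -0.477, -0.521]
contact_force: [-0.4, 0.3, -2.1]
grip_width: 0.0161
t 6.5833 p [600.4 -87.3 161.9] yaw 95.1 down [ 2.4e-03  2.0e-04 -1.0e+00] F [-0.4  0.3 -2.1] M [0.07 0.08 0.01] w 16.1 j [-0.41  0.31  0.59  1.68 -0.19  1.2   1.88]
```

```bash
python3 -m pendant '[255,-0.4,1.0,0,-0.8, 255,-0.85,1.95,0,-1.5, 255,-0.85,1.95,0,-1.5, 255,-0.85,1.95,0,-1.5, 255,-0.85,1.95,0,-1.5, 255,-0.85,1.95,0,-1.5, 255,-0.85,1.95,0,-1.5, 255,-0.85,1.95,0,-1.5, 255,-0.85,1.95,0,-1.5, 255,-0.85,1.95,0,-1.5, 255,-0.85,1.95,0,-1.5, 255,-0.85,1.95,0,-1.5]' && python3 -m pendant '[255,-0.4,0.75,0,0, 255,0,0,0,0, 255,0,0,0,0, 255,0,0,0,0]'
python3 - <<'E'
from h import *
import pickle
st()
for n in ('wrist','scene','side'):
    f=grab(n); pickle.dump(f,open(n+'4.pkl','wb'))
    if n=='wrist': a=f['color']; print(f['camera_from_world'].round(3).tolist())
    else:
        u,v=map(int,proj(f,[.499,.145,.12])); c=f['color'][v-45:v+45,u-60:u+60]; c=cv2.resize(c,(400,300),interpolation=cv2.INTER_CUBIC)
        if n=='scene': s=c
        else: t=c
cv2.imwrite('pics/p4.png',np.vstack([cv2.resize(a[0:280],(640,280)),np.hstack([s,t])[:, 80:720]]))
E
```

```text
time: 7.63
tool_pos: [0.501, 0.138, 0.1594]
tcp_rot: [0.55, -0.444, 0.551, 0.444]
contact_force: [0.2, 0.3, -1.0]
grip_width: 0.0159
time: 7.97
tool_pos: [0.4987, 0.1432, 0.1603]
tcp_rot: [0.55, -0.444, 0.551, 0.444]
contact_force: [0.5, 0.3, -0.9]
grip_width: 0.0157
t 7.9667 p [498.7 143.2 160.3] yaw 77.74 down [-2.e-04 -9.e-04 -1.e+00] F [ 0.5  0.3 -0.9] M [ 0.02 -0.03 -0.04] w 15.7 j [-0.81  0.11  0.47  1.88 -0.05  1.16  1.04]
[[0.214, 0.977, -0.002, -0.246], [-0.941, 0.205, -0.271, 0.456], [-0.264, 0.06, 0.963, -0.208], [0.0, 0.0, 0.0, 1.0]]
```

View pics/p4.png

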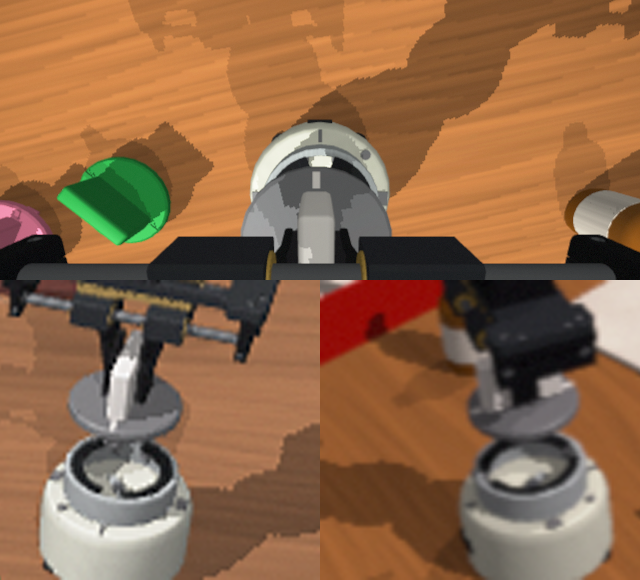

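The lid's index mark (316,180) lines up with the mill's rib (320,135), and the lid hangs level above the mouth. I'll check the held lid's centre and yaw from depth.

```bash
python3 - <<'E'
from h import *
import pickle
from scipy.optimize import least_squares
for n,b in (('wrist',(200,100,440,279)),('scene',None)):
    f=pickle.load(open(n+'4.pkl','rb')); W=cloud(f); c=f['color'].astype(int)
    if b is None:
        u,v=map(int,proj(f,[.499,.145,.12])); b=(u-60,v-45,u+60,v+45)
    w=W[b[1]:b[3],b[0]:b[2]]; s=c[b[1]:b[3],b[0]:b[2]]
    for nm,z0,z1,r in (('disc',.149,.158,44),('neck',.08,.094,46),('shoulder',.055,.07,62)):
        p=w[(w[...,2]>z0)&(w[...,2]<z1)&(s.max(2)-s.min(2)<45)&(np.hypot(w[...,0]-.499,w[...,1]-.145)<.07)]
        if len(p)<20: continue
        q=p[:,:2]*1000; a=np.degrees(np.arctan2(q[:,1]-145,q[:,0]-499)); d=np.hypot(q[:,0]-499,q[:,1]-145)
        e=[]
        for k in range(-180,180,6):
            m=(a>=k)&(a<k+6)
            if m.sum()>2:
                i=np.argmax(np.where(m,d,0))
                if d[i]>r-4: e.append(q[i])
        e=np.array(e)
        if len(e)<6: print(n,nm,len(p),'few'); continue
        S=least_squares(lambda x:np.hypot(e[:,0]-x[0],e[:,1]-x[1])-r,[499,145],loss='soft_l1')
        print(n,nm,len(p),len(e),S.x.round(1),'rms',np.sqrt((S.fun**2).mean()).round(2),'z',np.median(p[:,2]).round(4))
    if n=='wrist':
        print('index mark',world(f,316,180,z=.154),'rib',world(f,320,135,z=.063), 'rib expected', 499+57*np.cos(np.radians(-12.2)),145+57*np.sin(np.radians(-12.2)))
E
```

```text
wrist disc 6575 30 [499.8 142.2] rms 0.39 z 0.1539
wrist neck 1611 25 [499.1 145.2] rms 0.14 z 0.0879
wrist shoulder 3622 33 [500.9 144.7] rms 1.18 z 0.062
index mark [0.4632053  0.15049829 0.154     ] rib [0.44772726 0.15700567 0.063     ] rib expected 554.7127059743075 132.95448660204283
scene disc 385 36 [501.6 143. ] rms 1.56 z 0.153
scene neck 328 40 [501.3 145.4] rms 1.14 z 0.0866
scene shoulder 630 28 [498.7 145.3] rms 1.68 z 0.0613
```

```bash
python3 -m pendant '[255,-0.05,0.27,-0.4,0, 255,0,0,-0.8,0, 255,0,0,-0.8,0, 255,0,0,-0.8,0, 255,0,0,-0.6,0, 255,0,0,-0.3,0, 255,0,0,0,0, 255,0,0,0,0]' && python3 -m pendant '[255,0,0,-0.2,0, 255,0,0,-0.2,0, 255,0,0,-0.2,0, 255,0,0,0,0, 255,0,0,0,0]'; python3 -c "from h import *;st()"
```

```text
time: 8.78
tool_pos: [0.4979, 0.1474, 0.1234]
tcp_rot: [0.55, -0.444, 0.55, 0.444]
contact_force: [-0.1, -0.7, -1.0]
grip_width: 0.0159
time: 9.2
tool_pos: [0.4978, 0.1475, 0.1175]
tcp_rot: [0.55, -0.444, 0.55, 0.444]
contact_force: [0.9, -0.5, -1.4]
grip_width: 0.0159
t 9.2 p [497.8 147.5 117.5] yaw 77.81 down [-1.e-04 -1.e-04 -1.e+00] F [ 0.9 -0.5 -1.4] M [0. 0. 0.] w 15.9 j [-0.8   0.16  0.47  1.93 -0.08  1.07  1.06]
```

```bash
cat > m.py <<'E'
from h import *
from scipy.optimize import least_squares
def meas(z):
    f=grab('wrist'); W=cloud(f); c=f['color'].astype(int)
    w=W[:279,200:440]; s=c[:279,200:440]
    for nm,z0,z1,r in (('disc',z-.004,z+.004,44),('neck',.08,.092,46)):
        p=w[(w[...,2]>z0)&(w[...,2]<z1)&(s.max(2)-s.min(2)<45)&(np.hypot(w[...,0]-.499,w[...,1]-.145)<.052)]
        q=p[:,:2]*1000; a=np.degrees(np.arctan2(q[:,1]-145,q[:,0]-499)); d=np.hypot(q[:,0]-499,q[:,1]-145); e=[]
        for k in range(-180,180,6):
            m=(a>=k)&(a<k+6)
            if m.sum()>2:
                i=np.argmax(np.where(m,d,0))
                if d[i]>r-4: e.append(q[i])
        e=np.array(e)
        if len(e)<6: print(nm,len(p),'few'); continue
        S=least_squares(lambda x:np.hypot(e[:,0]-x[0],e[:,1]-x[1])-r,[499,145],loss='soft_l1')
        print(nm,len(p),len(e),S.x.round(1),'rms',np.sqrt((S.fun**2).mean()).round(2),'z',np.median(p[:,2]).round(4))
    return f
E
python3 - <<'E'
from m import *
st(); f=meas(.1115); st()
cv2.imwrite('pics/w5.png',cv2.resize(f['color'][60:280,180:460],(800,629))[:600])
E
```

```text
t 9.2 p [497.8 147.5 117.5] yaw 77.81 down [-1.e-04 -1.e-04 -1.e+00] F [ 0.9 -0.5 -1.4] M [0. 0. 0.] w 15.9 j [-0.8   0.16  0.47  1.93 -0.08  1.07  1.06]
disc 6548 28 [498.7 146.5] rms 0.26 z 0.1112
neck 974 23 [499.2 145.5] rms 0.16 z 0.0877
t 9.25 p [497.9 147.5 117.6] yaw 77.8 down [ 0. -0. -1.] F [ 0.   0.3 -0.8] M [ 0.07 -0.01  0.06] w 16.1 j [-0.8   0.16  0.47  1.93 -0.08  1.07  1.06]
```

View pics/w5.png

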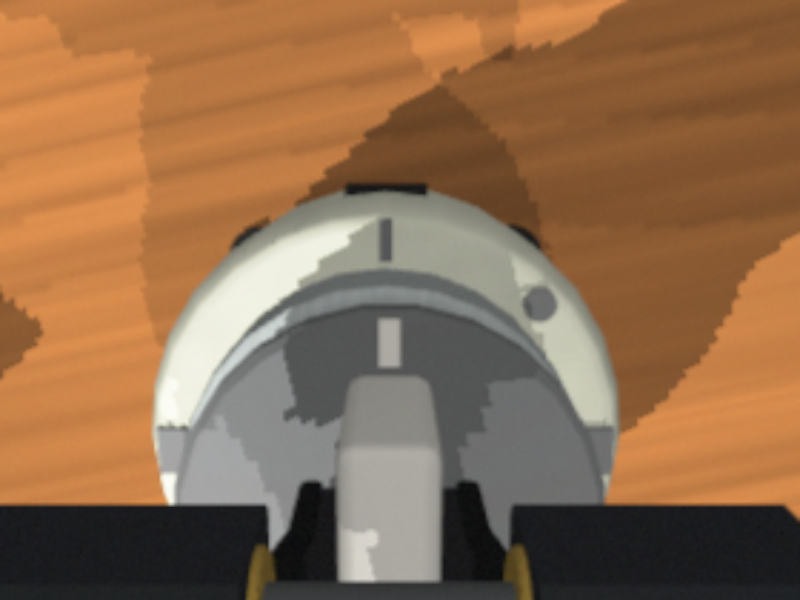

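The index mark (389,343) lines up with the rib (385,240), and the lid is about 1 mm off centre. I'll correct that and lower slowly.

```bash
python3 -m pendant '[255,0.05,-0.1,0,0, 255,0,0,-0.2,0, 255,0,0,-0.2,0, 255,0,0,-0.2,0, 255,0,0,-0.1,0, 255,0,0,0,0]'; python3 -c "from h import *;st()"; python3 -m pendant '[255,0,0,-0.2,0, 255,0,0,-0.2,0, 255,0,0,-0.1,0, 255,0,0,0,0]'; python3 -c "from h import *;st()"
```

```text
time: 9.75
tool_pos: [0.4982, 0.1464, 0.1102]
tcp_rot: [0.55, -0.444, 0.551, 0.444]
contact_force: [0.2, -0.9, -1.3]
grip_width: 0.0162
t 9.75 p [498.2 146.4 110.2] yaw 77.8 down [-6.e-04 -3.e-04 -1.e+00] F [ 0.2 -0.9 -1.3] M [0.06 0.   0.02] w 16.2 j [-0.8   0.17  0.47  1.94 -0.09  1.06  1.07]
time: 10.08
tool_pos: [0.4982, 0.1465, 0.1052]
tcp_rot: [0.55, -0.444, 0.55, 0.444]
contact_force: [-0.1, 0.3, -0.9]
grip_width: 0.016
t 10.0833 p [498.2 146.5 105.2] yaw 77.8 down [-4.e-04 -2.e-04 -1.e+00] F [-0.1  0.3 -0.9] M [0.03 0.02 0.03] w 16.0 j [-0.8   0.17  0.47  1.94 -0.09  1.05  1.07]
```

No contact force so far, so the lugs are passing through the gaps. About 2.7 mm remains.

```bash
python3 -m pendant '[255,0,0,-0.1,0, 255,0,0,-0.1,0, 255,0,0,0,0]'; python3 -c "from h import *;st()"; python3 -m pendant '[255,0,0,-0.1,0, 255,0,0,0,0, 255,0,0,0,0]'; python3 -c "
from m import *
st();meas(.096)"
```

```text
time: 10.33
tool_pos: [0.4983, 0.1465, 0.1034]
tcp_rot: [0.55, -0.444, 0.55, 0.444]
contact_force: [0.1, -0.1, -1.5]
grip_width: 0.0155
t 10.3333 p [498.3 146.5 103.4] yaw 77.81 down [-2.e-04 -1.e-04 -1.e+00] F [ 0.1 -0.1 -1.5] M [-0.03 -0.02 -0.01] w 15.5 j [-0.8   0.17  0.47  1.94 -0.09  1.04  1.07]
time: 10.58
tool_pos: [0.4984, 0.1466, 0.1026]
tcp_rot: [0.55, -0.444, 0.55, 0.444]
contact_force: [0.0, 0.6, -0.9]
grip_width: 0.0161
t 10.5833 p [498.4 146.6 102.6] yaw 77.8 down [ 0.e+00  1.e-04 -1.e+00] F [ 0.   0.6 -0.9] M [ 0.03 -0.04 -0.02] w 16.1 j [-0.8   0.18  0.47  1.95 -0.09  1.04  1.07]
disc 6562 29 [499.2 145.4] rms 0.31 z 0.0962
neck 1048 30 [499.2 145.4] rms 0.24 z 0.0877
```

```bash
python3 -m pendant '[255,0,0,-0.05,0, 255,0,0,0,0, 255,0,0,0,0]'; python3 -c "from h import *;st()"; python3 -m pendant '[255,0,0,-0.05,0, 255,0,0,0,0, 255,0,0,0,0]'; python3 -c "from m import *
st();meas(.096)"
```

```text
time: 10.88
tool_pos: [0.4984, 0.1466, 0.1024]
tcp_rot: [0.55, -0.444, 0.55, 0.444]
contact_force: [-2.4, -0.7, 4.2]
grip_width: 0.016
t 10.8833 p [498.4 146.6 102.4] yaw 77.8 down [ 1.e-04  2.e-04 -1.e+00] F [-2.4 -0.7  4.2] M [-0.24  0.53  0.  ] w 16.0 j [-0.8   0.18  0.47  1.95 -0.09  1.04  1.07]
time: 11.13
tool_pos: [0.4984, 0.1466, 0.1024]
tcp_rot: [0.55, -0.444, 0.55, 0.444]
contact_force: [-4.1, -2.2, 11.2]
grip_width: 0.0158
t 11.1333 p [498.4 146.6 102.4] yaw 77.8 down [-0.e+00  4.e-04 -1.e+00] F [-4.1 -2.2 11.2] M [-0.41  1.11  0.  ] w 15.8 j [-0.8   0.18  0.47  1.95 -0.09  1.04  1.07]
disc 6572 30 [499.3 145.4] rms 0.25 z 0.0961
neck 1049 29 [499.2 145.4] rms 0.23 z 0.0877
```

Seated: z stopped at 102.4 mm as the push rose to 11 N, and the disc top is at 0.096. I'll ease the push and start turning clockwise.

```bash
python3 -m pendant '[255,0,0,0.04,0, 255,0,0,0,0, 255,0,0,0,-1, 255,0,0,0,-2, 255,0,0,0,-2, 255,0,0,0,-2, 255,0,0,0,-2, 255,0,0,0,-1,255,0,0,0,0]' 16; python3 -c "from h import *;st()"; python3 -m pendant '[255,0.01,0,0,-2, 255,0.01,0,0,-2, 255,0.01,0,0,-2, 255,0.01,0,0,-2, 255,0,0,0,-2, 255,0,0,0,0]'; python3 -c "from m import *
st();meas(.096)"
```

```text
time: 11.93
tool_pos: [0.4989, 0.1466, 0.1024]
tcp_rot: [0.587, -0.394, 0.587, 0.394]
contact_force: [-1.1, -0.9, 5.0]
grip_width: 0.016
t 11.9333 p [498.9 146.6 102.4] yaw 67.75 down [ 1.e-03  2.e-04 -1.e+00] F [-1.1 -0.9  5. ] M [-0.18  0.28  0.14] w 16.0 j [-0.81  0.18  0.49  1.95 -0.1   1.04  0.9 ]
time: 12.43
tool_pos: [0.4992, 0.1467, 0.1024]
tcp_rot: [0.62, -0.341, 0.619, 0.341]
contact_force: [-2.4, -0.4, 5.9]
grip_width: 0.0159
t 12.4333 p [499.2 146.7 102.4] yaw 57.69 down [ 7.e-04  3.e-04 -1.e+00] F [-2.4 -0.4  5.9] M [-0.15  0.46 -0.02] w 15.9 j [-0.83  0.18  0.51  1.95 -0.1   1.04  0.73]
disc 6563 29 [499.7 145.2] rms 0.23 z 0.0961
neck 1213 30 [499.1 145.5] rms 0.22 z 0.0878
```

```bash
python3 -m pendant '[255,0,0,0,-2, 255,0,0,0,-2, 255,0,0,0,-2, 255,0,0,0,-2, 255,0,0,0,-2, 255,0,0,0,-2, 255,0,0,0,-2, 255,0,0,0,-2, 255,0,0,0,-2, 255,0,0,0,-2, 255,0,0,0,0]'; python3 -c "from m import *
st();meas(.096)"
```

```text
time: 13.4
tool_pos: [0.4993, 0.1468, 0.1024]
tcp_rot: [0.67, -0.228, 0.669, 0.229]
contact_force: [-0.2, -0.4, 4.9]
grip_width: 0.0158
t 13.4 p [499.3 146.8 102.4] yaw 37.7 down [ 1.e-03  5.e-04 -1.e+00] F [-0.2 -0.4  4.9] M [-0.07  0.24  0.07] w 15.8 j [-0.86  0.18  0.55  1.95 -0.11  1.04  0.39]
disc 6565 29 [499.5 145.2] rms 0.23 z 0.0962
neck 1200 29 [499.  145.6] rms 0.21 z 0.0878
```

```bash
python3 -m pendant '[255,0,0,0,-2, 255,0,0,0,-2, 255,0,0,0,-2, 255,0,0,0,-1, 255,0,0,0,0, 255,0,0,0,0,255,0,0,0,0]'; python3 - <<'E'
from m import *
st(); f=meas(.096); st()
ims=[]
for z in (.096,.062):
    I=ortho(f,(.499,.1453),z,N=400); ims.append(I)
cv2.imwrite('pics/w6.png',np.hstack(ims)); cv2.imwrite('pics/w6raw.png',f['color'])
E
```

```text
time: 14.03
tool_pos: [0.4993, 0.1468, 0.1024]
tcp_rot: [0.682, -0.188, 0.681, 0.188]
contact_force: [-0.5, 0.3, 4.7]
grip_width: 0.0162
t 14.0333 p [499.3 146.8 102.4] yaw 30.83 down [ 1.1e-03  5.0e-04 -1.0e+00] F [-0.5  0.3  4.7] M [-0.04  0.16  0.08] w 16.2 j [-0.88  0.18  0.56  1.95 -0.11  1.04  0.27]
disc 6552 29 [499.4 145.1] rms 0.2 z 0.0962
neck 1211 30 [499.  145.6] rms 0.19 z 0.0878
t 14.0833 p [499.4 146.8 102.4] yaw 30.84 down [ 1.1e-03  5.0e-04 -1.0e+00] F [0.4 0.1 4.5] M [-0.09  0.24  0.05] w 15.9 j [-0.88  0.18  0.56  1.95 -0.11  1.04  0.27]
```

View pics/w6.png

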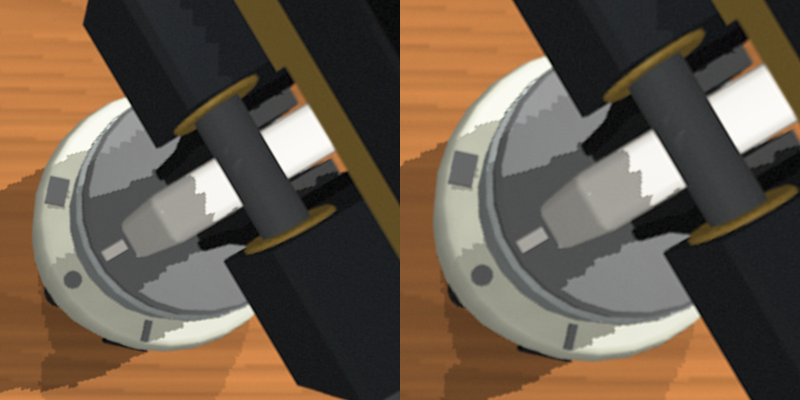

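The wrist view, warped to the lid and shoulder planes, shows the lid mark (115,250) about 2° past the dot (482,275). The lid is therefore turned 47° and the collar should be at about 43–45°, well short of the lock. The lid is still down and held steady, so I'll hand in.

```bash
python3 -m pendant '[255,0,0,0,0, 255,0,0,0,0, 255,0,0,0,0, 255,0,0,0,0]'; python3 -c "from h import *;st();print(env.finish_job());st()"
```

```text
time: 14.42
tool_pos: [0.4993, 0.1468, 0.1024]
tcp_rot: [0.682, -0.188, 0.681, 0.188]
contact_force: [-0.1, 0.4, 5.0]
grip_width: 0.0159
t 14.4167 p [499.3 146.8 102.4] yaw 30.83 down [ 1.2e-03  6.0e-04 -1.0e+00] F [-0.1  0.4  5. ] M [-0.06  0.26  0.11] w 15.9 j [-0.88  0.18  0.56  1.95 -0.11  1.04  0.27]
the job is handed in; nothing more can be done
None
the job is handed in; nothing more can be done
```

The lid is fitted on the mill, turned clockwise to the pulse dot and still held there; I handed the job in at 14.4 s. I gripped it at 14 N to lift it and 16 N to turn it. The lugs went down through the gaps without measurable contact force until the disc reached the lip.

Last checks:
- **Seating:** the disc top was at 96 mm, as it should be when the disc rests on the lip. The downward push was about 5 N, after a brief 11 N when I confirmed it was seated.
- **Turn:** the gripper turned 47.0° in total. In the camera view the lid's mark sits about 47° from the gap rib, roughly 2° past the dot. I overshot slightly to allow for the lug play.
- **Collar:** I could not read its angle directly. Allowing for the play it should be at about 43°, well short of the lock.
- **Grip:** the finger opening was 15.9 mm, steady on the bar with no slip seen.
- **One disagreement:** the camera put the lid's centre about 1.5 mm from the tool axis. That is within the calibration error and the fit clearance, and sideways forces stayed small.
- **Bystanders:** I did not re-measure the bottle, carton, torch or look-alikes at the end. The arm's path stayed clear of them, and no unexpected contact force showed.

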